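# Unplug the large pressure gauge from the test manifold and hold it up for inspection

## Robot

A 6-joint arm with a two-finger parallel gripper is mounted at the origin on the work surface. World frame = base frame: x ahead of the robot, y to its left, z up, the work surface at z = 0. Lengths are in m, angles in degrees, forces in N, time in s.
With the tool pointing down it reaches from about 0.375 to 0.75 m from the base axis. Payload 9 kg.
Tool frame: the origin (TCP) lies on the mounting face of the last link; the fingertips stand 173 mm ahead of it and the grasp point (between the pads) lies env.grip_depth ahead of it (env.grip_depth is the distance from the TCP to the grasp point, in m); z points along the fingers, y is the line along which they close (so a half turn about z gives the same grasp; the last joint's range is limited). The gripper opens to 85 mm and grips with 20 to 120 N. Pads are 22 mm wide; open, the fingers measure 114 mm over their backs; the gripper's body (76 mm by 85 mm) begins 54 mm behind the grasp point. The pads swing forward as they close: fully open they stand 13 mm farther back than shut.
Start: joints at [-85.239, 5.964, 5.575, 89.605, 0, 77.527], TCP at [0.178, -0.573, 0.405] pointing down, gripper open.
Joint ranges: [-171.21, 171.21], [-48.23, 106.86], [-62.78, 66.21], [-105.2, 120.99], [-86.42, 89.51], [-180, 180]. Speed limits (degrees/s): [127.2, 127.2, 147.25, 180, 180, 180].

## Interface

Orientations are given as a 3x3 rotation matrix whose columns are the frame's x, y, z axes.
In Python, from station import env, read_camera gives the robot as it stands.
- The arm moves only by the tool send_rows, never from a script. Its argument "rows" is a list of rows, each a list of 5 numbers: the shift along the world's x, y, z normalised to -1 to 1, where 1 is 4 cm, then the turn about the world's z normalised to -1 to 1, where 1 is 120 degrees, then the opening, from 0 (shut) to 1 (fully open). In form: [[x, y, z, yaw, jaw], ...]. A call has exactly 5 rows; each row shifts and turns the commanded pose from where the row before left it; what a row does not reach is not made up. A row lasts 1/12 s, in which the tool goes at most 41.7 mm and 7.16 degrees, less where a joint would pass 70% of its speed; a pose out of reach is approached as far as the arm can. A call with a number of a shift or a turn outside -1 to 1 is refused whole. A call with a gripper value outside its range is refused whole. The fingers move at their own pace and stop on an object; "force" is the grip in N (left out, the last holds). Time passes only in rows, so rows that do not move let the fingers close, or fill a call up. It gives the time, the measured TCP pose, the force, the opening and the grip force at its end, in the units of the state.
- env.sense(): the state, without advancing time (a new reading comes with each control period).
- read_camera(name): name is "side" or "top"; returns a dict with "frame" (480x640x3 uint8, red, green, blue), "K" (3x3 intrinsics, pixels), "world_from_camera" (4x4, takes a point from camera to world coordinates). Camera axes: x right, y up, looking along -z (the intrinsics and any distortion apply to the point x, -y, -z); pixel columns grow to the right and rows downward; lengths in m; the calibration is good to about 2 mm. A picture is of the moment at which its call begins. There is no depth.
- env.hand_in(): hands the job in; it is judged then, once.
The state is a dict: "t": time; "q": joint angles; "qd": joint speeds; "effort": joint torques, N m; "ee_pos": TCP position; "eef_rot": TCP orientation; "force": force on the tool from outside, world axes, zero at the start; "wrist_torque": the same for the moment, N m; "grip_width": opening from 0.0 (shut) to 1.0 (fully open); "grasp_force": force on a finger pad.
Only numpy, scipy, OpenCV 4.12 (cv2) and the standard library are available. Lean on these libraries where they do the work, as an engineer would, in place of code of your own. Each camera call takes 0.05 s, during which the arm holds its last target. There are 200 camera calls.

## Task

Pull the gauge with the larger dial up out of its snap coupling on the test manifold, keeping it upright, and lift it straight up until the tip of its stem is about 9 cm above the coupling's mouth, so that the stem can be inspected. Hold it there upright and still for at least two seconds, and finish while still holding it in the air. Leave the smaller gauge plugged in and do not push anything else about.

Things in the scene. Friction and masses are not known exactly. Their poses are not given: they have to be found in the camera images.
- large_gauge: Steel dial pressure gauge plugged upright into either coupling. Origin: on the stem's axis at the underside of its collar (29 mm across, 6 mm thick), which rests on the coupling's mouth. Own z up, own x out of the white dial. A 20 mm square shank joins the collar to the case. It can turn about its stem, so its yaw is not the manifold's. Mass 0.3 to 0.5 kg.
- large_case (a point): Centre of the large gauge's case, 62 mm above its origin: a drum 80 mm in diameter, 32 mm deep front to back (16 mm either way along own x), its round edge uppermost, top 102 mm above the origin. It can be gripped from above across the 32 mm depth.
- large_tip (a point): Lower tip of the large gauge's stem, 21 mm below its origin: a bulb 16 mm across on a neck 10 mm across, inside the coupling. Sprung balls hold it: after 1 mm of free play a straight upward pull of about 10 N beyond the weight frees it; past 8 mm of lift the balls push it gently up instead; the stem is out after 21 mm.
- small_gauge: Steel dial gauge like the large one (same origin, axes, collar and stem) but with a case 52 mm in diameter and 32 mm deep, centred 48 mm above its origin, top at 74 mm. Plugged into the other coupling; it stays there. Mass about 0.2 kg.
- manifold: Fixed aluminium block on rubber feet, 130 mm (own x) by 290 mm (own y), top at 46 mm; origin at its centre, on the bench. A black knob 34 mm across stands in its middle, top at 72 mm. Two round brass snap couplings, 34 mm across, stand on it at own y = +80 and -80 mm, mouths 70 mm above the bench.
- port0 (a point): Centre of the mouth of the coupling at the manifold's +y end, 70 mm above the bench; axes as the manifold's, z up.
- port1 (a point): Centre of the mouth of the coupling at the manifold's -y end, 70 mm above the bench; axes as the manifold's, z up.
- wrench: Bystander: loose steel spanner about 150 mm long lying flat on the bench, roughly along own y of the manifold, on the manifold's +x side.
- adapter: Bystander: loose brass pipe fitting standing on the bench on the manifold's -x side (towards the robot), 24 mm square foot, 34 mm tall.
Not all that is in view belongs to the job. What is shaped like the large_gauge but black or red is not meant.

How it is judged:
By the outcome, as a careful person would: the job done as asked, in the order asked, and still so for the second after the job is handed in, while the arm keeps its last pose, push and grip.
It also fails if it takes over 32 s, if anything falls off the work surface, if the arm or the gripper's body presses on something with over 40 N, if the wrist force passes 120 N, or if a joint passes its speed limit or range.

## Working session

There is one attempt and no reset: what is moved stays moved. The work goes in short steps, Python scripts to look and compute and a tool call to move; the robot and the scene stay as the last step left them, time stands still between calls to the robot, and variables do not carry over. Pictures are saved under pics/ and viewed, at most 10 in all, crops included, and the job is handed in when it is done.

Besides the shell and the picture viewer there is one more tool, called after ">>>" by a JSON object that holds its "api" and its "payload", one argument or row to a line. send_rows: Moves the arm, as the interface text tells. Its arguments: {"type":"object","properties":{"rows":{"type":"array"},"force":{"type":"number"}},"required":["rows"]}

```bash
mkdir -p pics
python3 - <<'E'
from station import env, read_camera
import cv2, numpy as np
np.set_printoptions(precision=4,suppress=True)
print(env.grip_depth, env.sense())
for n in("side","top"):
    c=read_camera(n); cv2.imwrite(f"pics/{n}0.png",c["frame"][:,:,::-1]); print(n,c["K"],c["world_from_camera"],[k for k in c])
E
```

```text
0.1547 {'t': 0.0, 'q': array([-85.2381,   6.0001,   5.5274,  89.6055,   0.0006,  77.5265]), 'qd': array([ 0.0018,  0.0193, -0.0509,  0.0824, -0.0323, -0.0245]), 'effort': array([ -0.0009, -55.6929,  50.3654,   0.0166,  -0.0004,  -0.    ]), 'ee_pos': array([ 0.1778, -0.5729,  0.4039]), 'eef_rot': array([[ 0.9551,  0.2963, -0.0001],
       [ 0.2963, -0.9551,  0.0014],
       [ 0.0003, -0.0013, -1.    ]]), 'force': array([ 0.6371, -0.1456, -0.2394]), 'wrist_torque': array([-0.0189, -0.0211,  0.0459]), 'grasp_force': 0.0, 'grip_width': 0.9991359888985158}
side [[617.8283   0.     329.095 ]
 [  0.     617.8283 238.9046]
 [  0.       0.       1.    ]] [[-0.9132  0.2787 -0.2971  0.3848]
 [-0.4069 -0.5874  0.6996  0.5899]
 [ 0.0205  0.7598  0.6498  0.6002]
 [ 0.      0.      0.      1.    ]] ['frame', 'K', 'world_from_camera']
top [[470.4409   0.     318.7327]
 [  0.     470.4409 231.4571]
 [  0.       0.       1.    ]] [[ 0.0273  0.9929 -0.1156  0.5325]
 [-0.9991  0.0234 -0.0345  0.0353]
 [-0.0315  0.1164  0.9927  0.7978]
 [ 0.      0.      0.      1.    ]] ['frame', 'K', 'world_from_camera']
```

View pics/side0.png

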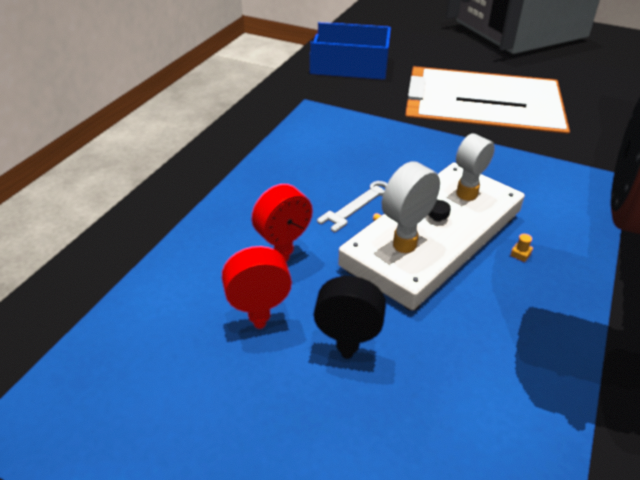

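View pics/top0.png

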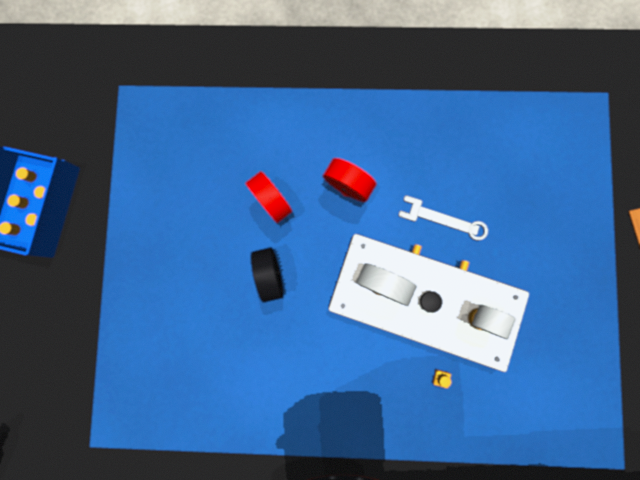

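The side view shows the large steel gauge at about (410,200), the small one at (475,160), and red and black decoys at left. In the top view the large gauge is at (387,283), the knob at (430,301) and the small gauge at (492,320).

```bash
cat > h.py <<'E'
import cv2, numpy as np
np.set_printoptions(precision=4,suppress=True)
def ray(c,p):
    K,T=c["K"],c["world_from_camera"]
    d=np.array([(p[0]-K[0,2])/K[0,0],-(p[1]-K[1,2])/K[1,1],-1.]); return T[:3,3],T[:3,:3]@d
def onz(c,p,z):
    o,d=ray(c,p); return o+d*(z-o[2])/d[2]
def proj(c,P):
    T=c["world_from_camera"]; q=(np.asarray(P)-T[:3,3])@T[:3,:3]
    return np.array([c["K"][0,2]+c["K"][0,0]*q[0]/-q[2], c["K"][1,2]+c["K"][1,1]*q[1]/q[2]])
E
python3 - <<'E'
from station import read_camera
from h import *
t=read_camera("top"); s=read_camera("side")
cs=[(357,235),(528,292),(505,371),(330,311)]
P=np.array([onz(t,p,.046) for p in cs]); print(P, [np.linalg.norm(P[i]-P[i-1]) for i in range(4)], P.mean(0))
for p in [(363,245),(515,297),(496,359),(343,306)]: print(onz(t,p,.046))
k=onz(t,(430,301),.072);print("knob",k)
a=cv2.resize(t["frame"][220:380,320:540],None,fx=3.6,fy=3.6,interpolation=cv2.INTER_CUBIC)
b=cv2.resize(s["frame"][120:320,330:540],None,fx=3,fy=3,interpolation=cv2.INTER_CUBIC)
cv2.imwrite("pics/tc.png",a[:,:,::-1]);cv2.imwrite("pics/sc.png",b[:,:,::-1])
E
```

```text
[[ 0.6158 -0.0002  0.046 ]
 [ 0.5325 -0.2686  0.046 ]
 [ 0.411  -0.2309  0.046 ]
 [ 0.4942  0.0402  0.046 ]] [np.float64(0.12809809106367037), np.float64(0.2810527426609697), np.float64(0.1272482632615363), np.float64(0.2835166654567362)] [ 0.5134 -0.1149  0.046 ]
[ 0.5999 -0.01    0.046 ]
[ 0.5242 -0.2484  0.046 ]
[ 0.4285 -0.2175  0.046 ]
[0.5026 0.0199 0.046 ]
knob [ 0.5149 -0.1112  0.072 ]
```

View pics/tc.png

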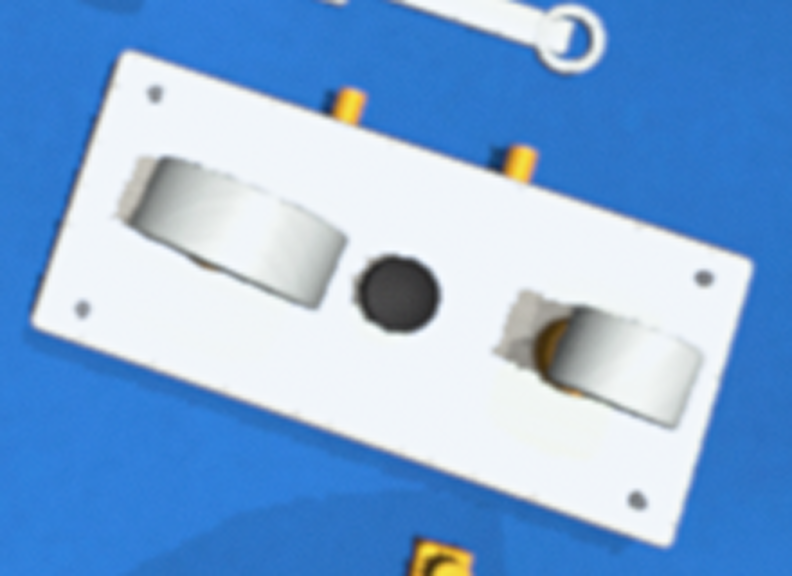

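View pics/sc.png

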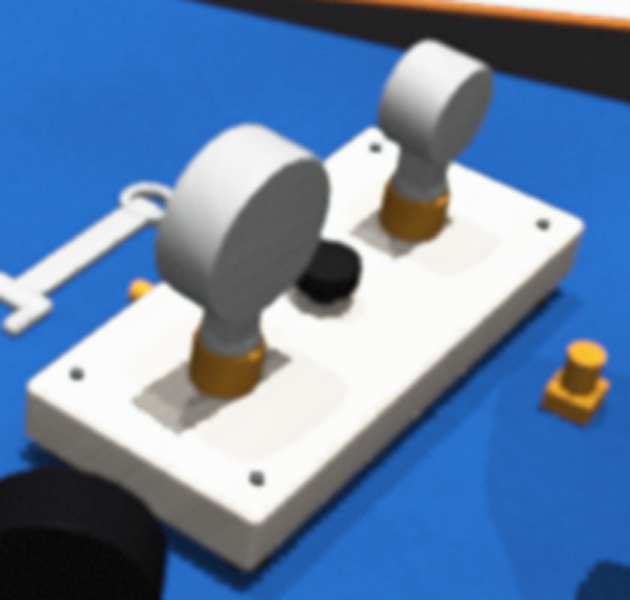

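The crops show the drum's grey back face towards the robot and its dial facing away. In the top crop the drum's corners are about (165,157), (133,222), (347,240) and (318,308). In the side crop the coupling's mouth is centred at about (229,348).

Run:
```python
from station import read_camera
from h import *
t=read_camera("top"); s=read_camera("side")
C=lambda x,y:((x+.5)/3.6-.5+320,(y+.5)/3.6-.5+220)
S=lambda x,y:((x+.5)/3-.5+330,(y+.5)/3-.5+120)
L1,L2=onz(t,C(165,157),.130),onz(t,C(133,222),.130)
R1,R2=onz(t,C(347,240),.138),onz(t,C(318,308),.138)
ang=lambda a,b:np.degrees(np.arctan2(*(a-b)[[1,0]]))
print(L1,L2,R1,R2,"ctr",(L1+L2+R1+R2)/4)
print("axis yaw",ang(L1,L2),ang(R1,R2),"depth",np.linalg.norm(L1-L2),np.linalg.norm(R1-R2))
l,r=(L1+L2)/2,(R1+R2)/2; print("perp yaw",ang(l,r)-90,"dia",np.linalg.norm(l-r))
co=np.array([onz(t,C(*p),.046) for p in[(123,48),(752,262),(668,547),(33,325)]])
sc=np.array([onz(t,C(*p),.046) for p in[(154,93),(704,278),(637,500),(83,309)]])
sd=np.array([onz(s,S(*p),.046) for p in[(583,222),(247,527),(28,388)]])
for q in(co,sc):
    c=q.mean(0); d=(q[0]+q[3]-q[1]-q[2]); d/=np.linalg.norm(d); print("man",c,"yaw",ang(d,0*d)-90,"port0",c+.08*d)
print("knob",onz(t,C(398,293),.072))
print("side corners",sd,"mid diag? ",(sd[0]+sd[2])/2)
print("side mouth",onz(s,S(229,350),.07))
# upright lines: predicted pixels for check
p0=np.array([.537,-.0375,.07]); print("side crop proj",[(proj(s,p0+[0,0,h])-[330,120])*3 for h in(-.024,0,.062,.102)])
```

```text
[ 0.5666 -0.0089  0.13  ] [0.5409 0.0032 0.13  ] [ 0.5361 -0.0787  0.138 ] [ 0.5099 -0.0677  0.138 ] ctr [ 0.5384 -0.038   0.134 ]
axis yaw -25.160361879379266 -22.700257008297996 depth 0.028425437940984684 0.028380970702110042
perp yaw -23.59816357561354 dia 0.07717222373083726
man [ 0.5142 -0.1134  0.046 ] yaw -17.515819180125433 port0 [ 0.5383 -0.0371  0.046 ]
man [ 0.5141 -0.114   0.046 ] yaw -17.290390816829643 port0 [ 0.5378 -0.0376  0.046 ]
knob [ 0.5149 -0.1115  0.072 ]
side corners [[ 0.4126 -0.2314  0.046 ]
 [ 0.5002  0.048   0.046 ]
 [ 0.6176  0.0067  0.046 ]] mid diag?  [ 0.5151 -0.1123  0.046 ]
side mouth [ 0.5368 -0.0297  0.07  ]
side crop proj [array([227.7449, 379.0382]), array([233.1813, 338.6705]), array([248.2209, 226.9949]), array([258.7674, 148.6819])]
```

>>> {"api": "send_rows", "payload": {
  "rows": [
    [0.2,0.3,0,0.02,1],
    [0.4,0.6,0,0.02,1],
    [0.5,0.75,0,0.02,1],
    [0.5,0.75,0,0.02,1],
    [0.5,0.75,0,0.02,1]
  ]
}}

```text
t: 0.72
ee_pos: [0.2622, -0.4458, 0.4045]
eef_rot: [[0.872, 0.49, 0.0], [0.49, -0.872, 0.0], [0.0, -0.0, -1.0]]
force: [0.5, -0.0, 0.1]
grip_width: 0.996
grasp_force: 0.0
```

>>> {"api": "send_rows", "payload": {
  "rows": [
    [0.5,0.75,0,0.025,1],
    [0.5,0.75,0,0.025,1],
    [0.5,0.75,0,0.025,1],
    [0.5,0.75,0,0.025,1],
    [0.5,0.75,0,0.025,1]
  ]
}}

```text
t: 1.13
ee_pos: [0.3623, -0.2955, 0.4049]
eef_rot: [[0.715, 0.699, 0.0], [0.699, -0.715, -0.0], [-0.0, 0.001, -1.0]]
force: [-0.0, -1.4, -0.3]
grip_width: 1.0
grasp_force: 0.0
```

>>> {"api": "send_rows", "payload": {
  "rows": [
    [0.5,0.75,0,0.025,1],
    [0.5,0.75,0,0.025,1],
    [0.5,0.75,0,0.025,1],
    [0.5,0.75,0,0.025,1],
    [0.5,0.75,0,0.025,1]
  ]
}}

```text
t: 1.55
ee_pos: [0.4624, -0.1453, 0.4049]
eef_rot: [[0.509, 0.861, 0.001], [0.861, -0.509, -0.0], [-0.0, 0.001, -1.0]]
force: [0.4, -0.9, -0.5]
grip_width: 1.002
grasp_force: 0.0
```

>>> {"api": "send_rows", "payload": {
  "rows": [
    [0.5,0.75,0,0.02,1],
    [0.5,0.75,0,0.02,1],
    [0.45,0.6,0,0.015,1],
    [0.3,0.4,0,0,1],
    [0.14,0.21,0,0,1]
  ]
}}

```text
t: 1.97
ee_pos: [0.5383, -0.0366, 0.4045]
eef_rot: [[0.407, 0.913, 0.0], [0.913, -0.407, 0.0], [0.0, -0.0, -1.0]]
force: [-0.3, -1.1, -0.6]
grip_width: 1.0
grasp_force: 0.0
```

Run:
```python
from station import read_camera,env
from h import *
for n in("side","top"):
    c=read_camera(n); f=c["frame"]
    if n=="side": f=cv2.resize(f[40:320,250:550],None,fx=2,fy=2,interpolation=cv2.INTER_CUBIC)
    cv2.imwrite(f"pics/{n}1.png",f[:,:,::-1])
s=env.sense();print(s["t"],s["ee_pos"],s["force"])
```

```text
2.0667 [ 0.5377 -0.0377  0.4045] [-0.5066 -0.2246 -0.4343]
```

View pics/side1.png

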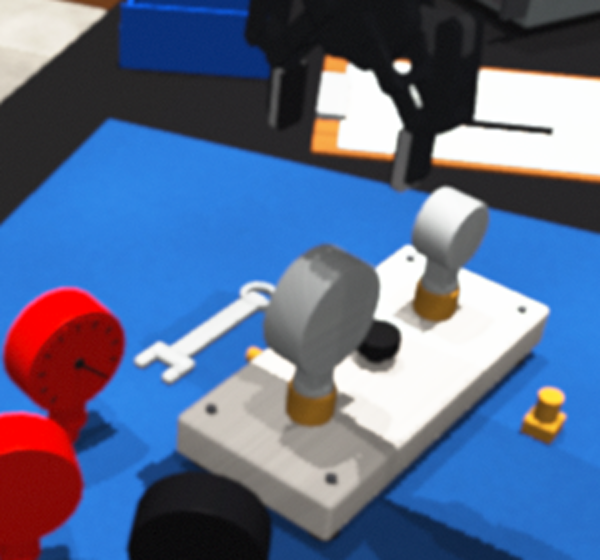

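The open fingers are above the large gauge and straddle its depth (tips near (285,110) and (405,170) in the crop). Descending.

>>> {"api": "send_rows", "payload": {
  "rows": [
    [0,0,-0.2,0,1],
    [0,0,-0.4,0,1],
    [0,0,-0.4,0,1],
    [0,0,-0.4,0,1],
    [0,0,-0.4,0,1]
  ]
}}

```text
t: 2.48
ee_pos: [0.5366, -0.0401, 0.3315]
eef_rot: [[0.411, 0.912, -0.0], [0.912, -0.411, -0.0], [-0.0, -0.0, -1.0]]
force: [-0.9, 0.3, -0.1]
grip_width: 0.994
grasp_force: 0.0
```

>>> {"api": "send_rows", "payload": {
  "rows": [
    [0,0,-0.3,0,1],
    [0,0,-0.3,0,1],
    [0,0,-0.2,0,1],
    [0,0,-0.15,0,1],
    [0,0,-0.04,0,1]
  ]
}}

```text
t: 2.9
ee_pos: [0.5371, -0.0388, 0.2922]
eef_rot: [[0.41, 0.912, -0.001], [0.912, -0.41, 0.0], [-0.0, -0.001, -1.0]]
force: [-0.1, -0.4, -0.7]
grip_width: 0.997
grasp_force: 0.0
```

Run:
```python
from station import read_camera,env
from h import *
c=read_camera("side"); a=cv2.resize(c["frame"][100:300,330:530],None,fx=2.9,fy=2.9,interpolation=cv2.INTER_CUBIC)
cv2.imwrite("pics/s2.png",a[:,:,::-1])
s=env.sense();print(s["t"],s["ee_pos"],s["force"])
```

```text
2.95 [ 0.5372 -0.0388  0.2926] [-0.6569 -0.5902 -1.3161]
```

View pics/s2.png

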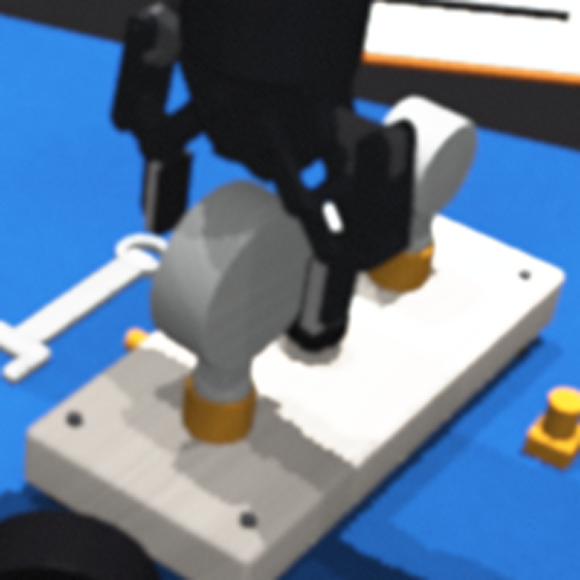

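The fingers straddle the drum: the tips' midpoint, about (242,283), agrees with the predicted case centre. Closing gently.

>>> {"api": "send_rows", "payload": {
  "rows": [
    [0.02,0.03,0,0,0.6],
    [0,0,0,0,0.5],
    [0,0,0,0,0.4],
    [0,0,0,0,0.35],
    [0,0,0,0,0.3]
  ],
  "force": 30
}}

```text
t: 3.37
ee_pos: [0.5383, -0.0374, 0.2937]
eef_rot: [[0.409, 0.912, 0.001], [0.912, -0.409, -0.0], [0.0, 0.001, -1.0]]
force: [0.2, 0.1, 0.5]
grip_width: 0.372
grasp_force: 30.1
```

>>> {"api": "send_rows", "payload": {
  "rows": [
    [0,0,0,0,0.2],
    [0,0,0,0,0.1],
    [0,0,0,0,0],
    [0,0,0,0,0],
    [0,0,0,0,0]
  ],
  "force": 30
}}

```text
t: 3.78
ee_pos: [0.5383, -0.0375, 0.2937]
eef_rot: [[0.409, 0.912, 0.001], [0.912, -0.409, -0.0], [0.0, 0.001, -1.0]]
force: [-1.6, 1.7, 6.0]
grip_width: 0.375
grasp_force: 30.4
```

>>> {"api": "send_rows", "payload": {
  "rows": [
    [0,0,0,0,0],
    [0,0,0,0,0],
    [0,0,0,0,0],
    [0,0,0.01,0,0],
    [0,0,0.02,0,0]
  ],
  "force": 90
}}

```text
t: 4.2
ee_pos: [0.5381, -0.0375, 0.2939]
eef_rot: [[0.409, 0.912, -0.0], [0.912, -0.409, 0.0], [-0.0, -0.0, -1.0]]
force: [-0.4, -0.2, -3.6]
grip_width: 0.367
grasp_force: 88.7
```

>>> {"api": "send_rows", "payload": {
  "rows": [
    [0,0,0.03,0,0],
    [0,0,0.03,0,0],
    [0,0,0.03,0,0],
    [0,0,0.03,0,0],
    [0,0,0.03,0,0]
  ]
}}

```text
t: 4.62
ee_pos: [0.5377, -0.0373, 0.2992]
eef_rot: [[0.409, 0.912, -0.002], [0.912, -0.409, 0.001], [-0.0, -0.003, -1.0]]
force: [1.1, -0.2, -14.5]
grip_width: 0.363
grasp_force: 90.0
```

>>> {"api": "send_rows", "payload": {
  "rows": [
    [0,0,0.04,0,0],
    [0,0,0.04,0,0],
    [0,0,0.05,0,0],
    [0,0,0.06,0,0],
    [0,0,0.07,0,0]
  ]
}}

```text
t: 5.03
ee_pos: [0.5383, -0.0375, 0.3118]
eef_rot: [[0.409, 0.912, 0.001], [0.912, -0.409, -0.0], [0.0, 0.001, -1.0]]
force: [-1.1, 0.2, -1.4]
grip_width: 0.36
grasp_force: 99.4
```

>>> {"api": "send_rows", "payload": {
  "rows": [
    [0,0,0.08,0,0],
    [0,0,0.08,0,0],
    [0,0,0.08,0,0],
    [0,0,0.08,0,0],
    [0,0,0.08,0,0]
  ]
}}

```text
t: 5.45
ee_pos: [0.5382, -0.0375, 0.3271]
eef_rot: [[0.409, 0.912, 0.0], [0.912, -0.409, -0.0], [0.0, 0.0, -1.0]]
force: [-1.0, 0.3, -5.1]
grip_width: 0.367
grasp_force: 97.0
```

Run:
```python
from station import read_camera,env
from h import *
c=read_camera("side"); a=cv2.resize(c["frame"][80:300,330:530],None,fx=2.7,fy=2.7,interpolation=cv2.INTER_CUBIC)
cv2.imwrite("pics/s3.png",a[:,:,::-1])
s=env.sense();print(s["t"],s["ee_pos"],s["force"],s["wrist_torque"])
```

```text
5.5 [ 0.5383 -0.0375  0.3278] [-1.135   0.2255 -2.724 ] [-0.0178 -0.0559  0.0434]
```

View pics/s3.png

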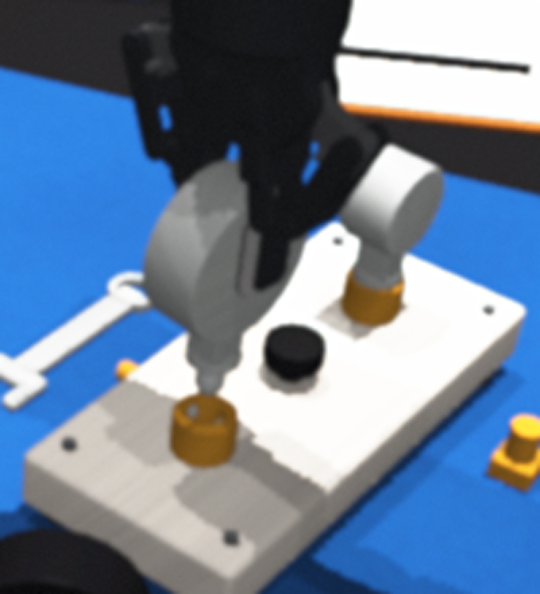

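The gauge is out and upright, with its bulb at about (208,383) just above the empty mouth at (204,412). I need about 77 mm more lift.

>>> {"api": "send_rows", "payload": {
  "rows": [
    [0,0,0.12,0,0],
    [0,0,0.2,0,0],
    [0,0,0.25,0,0],
    [0,0,0.25,0,0],
    [0,0,0.25,0,0]
  ]
}}

```text
t: 5.92
ee_pos: [0.5383, -0.0375, 0.3711]
eef_rot: [[0.409, 0.912, 0.001], [0.912, -0.409, -0.0], [0.0, 0.001, -1.0]]
force: [0.3, 0.3, -3.8]
grip_width: 0.362
grasp_force: 96.9
```

>>> {"api": "send_rows", "payload": {
  "rows": [
    [0,0,0.25,0,0],
    [0,0,0.25,0,0],
    [0,0,0.2,0,0],
    [0,0,0.1,0,0],
    [0,0,0.04,0,0]
  ]
}}

```text
t: 6.33
ee_pos: [0.5384, -0.0375, 0.4041]
eef_rot: [[0.409, 0.912, 0.001], [0.912, -0.409, -0.0], [0.0, 0.001, -1.0]]
force: [0.5, -0.2, -4.1]
grip_width: 0.366
grasp_force: 97.0
```

>>> {"api": "send_rows", "payload": {
  "rows": [
    [0,0,0,0,0],
    [0,0,0,0,0],
    [0,0,0,0,0],
    [0,0,0,0,0],
    [0,0,0,0,0]
  ]
}}

```text
t: 6.75
ee_pos: [0.5381, -0.0375, 0.4027]
eef_rot: [[0.409, 0.912, -0.001], [0.912, -0.409, 0.0], [-0.0, -0.001, -1.0]]
force: [-0.4, 0.6, -4.5]
grip_width: 0.36
grasp_force: 97.0
```

Run:
```python
from station import read_camera,env
from h import *
c=read_camera("side"); a=cv2.resize(c["frame"][20:300,300:540],None,fx=2.1,fy=2.1,interpolation=cv2.INTER_CUBIC)
cv2.imwrite("pics/s4.png",a[:,:,::-1])
s=env.sense();print(s["t"],s["ee_pos"],s["force"],s["wrist_torque"])
for h in(.07,.16,.181,.187): print(h,(proj(c,[.538,-.0375,h])-[300,20])*2.1)
```

```text
6.8 [ 0.5381 -0.0375  0.4028] [-0.645   0.4628 -4.7538] [-0.0068 -0.0204 -0.0397]
0.07 [224.7383 446.6376]
0.16 [240.2625 330.4919]
0.181 [244.23   300.8082]
0.187 [245.3901 292.1296]
```

View pics/s4.png

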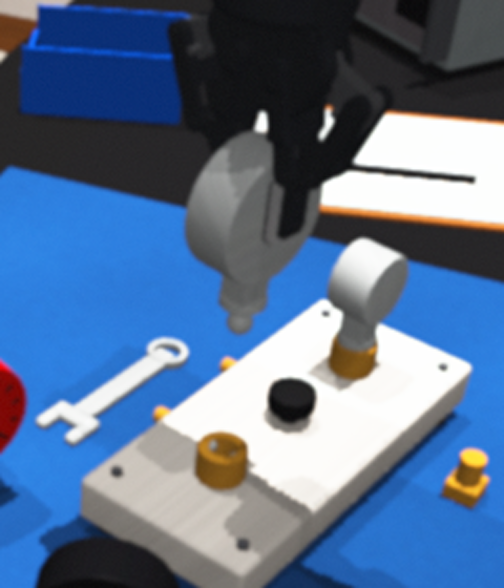

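The tip is at about (239,331), against a prediction of (240,330.5) for 9 cm. The gauge is upright and the small gauge is still plugged in. Holding.

>>> {"api": "send_rows", "payload": {
  "rows": [
    [0,0,0.02,0,0],
    [0,0,0,0,0],
    [0,0,0,0,0],
    [0,0,0,0,0],
    [0,0,0,0,0]
  ]
}}

```text
t: 7.22
ee_pos: [0.5382, -0.0375, 0.4039]
eef_rot: [[0.409, 0.912, 0.0], [0.912, -0.409, -0.0], [0.0, 0.0, -1.0]]
force: [-0.2, 0.9, -4.2]
grip_width: 0.364
grasp_force: 97.0
```

>>> {"api": "send_rows", "payload": {
  "rows": [
    [0,0,0,0,0],
    [0,0,0,0,0],
    [0,0,0,0,0],
    [0,0,0,0,0],
    [0,0,0,0,0]
  ]
}}

```text
t: 7.63
ee_pos: [0.5382, -0.0375, 0.4039]
eef_rot: [[0.409, 0.912, 0.0], [0.912, -0.409, -0.0], [-0.0, 0.0, -1.0]]
force: [0.1, -0.3, -3.9]
grip_width: 0.363
grasp_force: 97.0
```

>>> {"api": "send_rows", "payload": {
  "rows": [
    [0,0,0,0,0],
    [0,0,0,0,0],
    [0,0,0,0,0],
    [0,0,0,0,0],
    [0,0,0,0,0]
  ]
}}

```text
t: 8.05
ee_pos: [0.5382, -0.0374, 0.4039]
eef_rot: [[0.409, 0.912, 0.0], [0.912, -0.409, -0.0], [-0.0, 0.0, -1.0]]
force: [0.1, -0.3, -4.7]
grip_width: 0.367
grasp_force: 97.0
```

>>> {"api": "send_rows", "payload": {
  "rows": [
    [0,0,0,0,0],
    [0,0,0,0,0],
    [0,0,0,0,0],
    [0,0,0,0,0],
    [0,0,0,0,0]
  ]
}}

```text
t: 8.47
ee_pos: [0.5382, -0.0375, 0.4039]
eef_rot: [[0.409, 0.912, 0.0], [0.912, -0.409, -0.0], [-0.0, 0.0, -1.0]]
force: [-1.0, -0.2, -3.6]
grip_width: 0.362
grasp_force: 97.0
```

>>> {"api": "send_rows", "payload": {
  "rows": [
    [0,0,0,0,0],
    [0,0,0,0,0],
    [0,0,0,0,0],
    [0,0,0,0,0],
    [0,0,0,0,0]
  ]
}}

```text
t: 8.88
ee_pos: [0.5382, -0.0375, 0.4039]
eef_rot: [[0.409, 0.912, 0.0], [0.912, -0.409, -0.0], [0.0, 0.0, -1.0]]
force: [-0.4, -0.5, -5.3]
grip_width: 0.367
grasp_force: 97.0
```

>>> {"api": "send_rows", "payload": {
  "rows": [
    [0,0,0,0,0],
    [0,0,0,0,0],
    [0,0,0,0,0],
    [0,0,0,0,0],
    [0,0,0,0,0]
  ]
}}

```text
t: 9.3
ee_pos: [0.5382, -0.0375, 0.4039]
eef_rot: [[0.409, 0.912, 0.0], [0.912, -0.409, -0.0], [-0.0, 0.0, -1.0]]
force: [-0.9, 0.1, -3.9]
grip_width: 0.36
grasp_force: 97.0
```

>>> {"api": "send_rows", "payload": {
  "rows": [
    [0,0,0,0,0],
    [0,0,0,0,0],
    [0,0,0,0,0],
    [0,0,0,0,0],
    [0,0,0,0,0]
  ]
}}

```text
t: 9.72
ee_pos: [0.5382, -0.0375, 0.4039]
eef_rot: [[0.409, 0.912, 0.0], [0.912, -0.409, -0.0], [-0.0, 0.0, -1.0]]
force: [0.2, 0.3, -4.6]
grip_width: 0.361
grasp_force: 97.0
```

>>> {"api": "send_rows", "payload": {
  "rows": [
    [0,0,0,0,0],
    [0,0,0,0,0],
    [0,0,0,0,0],
    [0,0,0,0,0],
    [0,0,0,0,0]
  ]
}}

```text
t: 10.13
ee_pos: [0.5382, -0.0375, 0.4039]
eef_rot: [[0.409, 0.912, 0.0], [0.912, -0.409, -0.0], [-0.0, 0.0, -1.0]]
force: [-0.5, 0.3, -4.3]
grip_width: 0.369
grasp_force: 97.0
```

```bash
python3 -c "
from station import env
print(env.hand_in())"
```

```text
the job is handed in; nothing more can be done
None
```

I pulled the large gauge straight up out of its coupling and held it upright and still for about 3 s with its stem tip about 9 cm above the mouth. I handed the job in at about 10 s with the gauge still gripped and the small gauge still plugged in.

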